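# Bring a bench compressor to top dead centre by feel and lock it

## Robot

A 7-joint arm with a two-finger parallel gripper is mounted at the origin on the work surface. World frame = base frame: x ahead of the robot, y to its left, z up, the work surface at z = 0. Lengths are in m, angles in rad, forces in N, time in s.
With the tool pointing down it reaches from about 0.425 to 0.925 m from the base axis. Payload 6.8 kg.
Tool frame: the origin (TCP) lies on the front face of the gripper's body, between the roots of the fingers; the fingertips stand 73 mm ahead of it and the grasp point (between the pads) lies r.pinch_z ahead of it (r.pinch_z is the distance from the TCP to the grasp point, in m); z points along the fingers, y is the direction in which the jaws open and shut (so a half turn about z gives the same grasp; the last joint's range is limited). The gripper opens to 85 mm and grips with 20 to 120 N. Pads are 22 mm wide; open, the fingers measure 114 mm over their backs; the gripper's body (76 mm by 85 mm) begins 54 mm behind the grasp point. The pads swing forward as they close: fully open they stand 13 mm farther back than shut.
Start: joints at [-1.449, 0.477, 0.022, 1.555, -0.011, 1.109, -0.083], TCP at [0.154, 0.657, 0.304] pointing down, gripper open.
Joint ranges: [-2.96, 2.96], [-0.34, 2.1], [-1.41, 1.46], [0.24, 2.44], [-1.37, 4.51], [0.17, 1.92], [-2.96, 2.96]. Speed limits (rad/s): [2.39, 2.39, 3.14, 3.14, 3.14, 3.14, 3.14].

## Interface

Orientations are given as a rotation vector (axis times angle).
In Python, from bench import readout, grab_frame, r, search_frame, masks_of, tip_of gives the robot as it stands.
- The arm moves only by the tool step_arm, never from a script. Its argument "commands" is a list of rows, each a list of 7 numbers: the shift along the tool's x, y, z as a fraction of full scale, then the turn, a rotation vector about the tool's x, y, z as a fraction of full scale, then the gripper's target within -1 to 1 (shut at 1, half-way at 0, fully open at -1). In form: [[tx, ty, tz, ax, ay, az, hand], ...]. A call has exactly 10 rows; each row is the pose to reach, as a shift and turn from the pose measured when the call began, along the tool's axes at that moment, turning the shorter way round; what a row does not reach only later rows make up. Full scale, the value 1, is 500 mm for a shift and 360 degrees for a turn. A row lasts 1/8 s, in which the tool goes at most 62.5 mm and 10.7 degrees, less where a joint would pass 70% of its speed; a pose out of reach is approached as far as the arm can. A call with a number of a shift or a turn outside -1 to 1 is refused whole. A call with a gripper value outside its range is refused whole. The fingers move at their own pace and stop on an object; "newtons" is the grip in N (left out, the last holds). Time passes only in rows, so rows that repeat a pose let the fingers close, or fill a call up. It gives the time, the measured TCP pose, the force and the opening at its end, in the units of the state.
- readout.get_obs(): the state, without advancing time (a new reading comes with each control period).
- grab_frame(name): name is "side" or "top" or "wrist"; returns a dict with "img" (384x512x3 uint8, red, green, blue), "K" (3x3 intrinsics, pixels), "world_to_cam" (4x4, takes a point from world to camera coordinates). Camera axes: x right, y down, z forward; pixel columns grow to the right and rows downward; lengths in m; the calibration is good to about 2 mm. The wrist camera is an equidistant fisheye: a pixel r from the principal point sees the ray r / f radians off the axis. A picture is of the moment at which its call begins. There is no depth.
- r.hand_in(): hands the job in, once; it reports no verdict.
Trained networks look in a picture, given as the dict that the camera call returned (one of the last four; its "shot" number tells which), for a name from the list of things; names that differ only in an ending like _2 or _b are one class to them, and where a whole thing is asked for, a point or a joint stands for the part that bears it (a point fixed in the world has none). Each returns a list of dicts, best first, with "p" (0 to 1); they miss things now and then, are a little off and sometimes report something else, mostly with a low value. They report only what shows in the picture. A call takes as long as a camera call. They do not tell look-alikes from the thing itself.
- search_frame(thing, picture): "extent" ([centre column, centre row, width, height] in pixels, round what is visible of it).
- masks_of(thing, picture): "pixels" (384x512 bool, what is visible of it) and "extent" ([centre column, centre row, width, height] in pixels, round what is visible of it).
- tip_of(thing, picture): "point" ([column, row] in pixels: a listed point, or the origin of a listed thing).
The state is a dict: "clock": time; "joints": joint angles; "qvel": joint speeds; "tau": joint torques, N m; "tcp_pos": TCP position; "orientation": TCP orientation; "contact_force": force on the tool from outside, world axes, zero at the start; "moment": the same for the moment, N m; "grip_width": finger opening in m.
Only numpy, scipy, OpenCV 4.12 (cv2) and the standard library are available. Lean on these libraries where they do the work, as an engineer would, in place of code of your own. Each camera call takes 0.05 s, during which the arm holds its last target. There are 200 camera calls.

## Task

Turn the compressor's flywheel by its handle in the direction of the white arrow until you feel the compression resistance peak, and stop just past it, where the resistance has fallen away, without letting the wheel kick through. Then, with your hand off the wheel, take the red-headed locking pin from the rack and lower it gently through the brass bush until its head sits on the bush, so that the crank is locked. Leave the other pins and the bench clutter as they are.

Things in the scene. Friction and masses are not known exactly. Their poses are not given: they have to be found in the camera images.
- compressor: Bench compressor, bolted down: blue crankcase 264 x 264 mm, cover plate 70 mm high, finned cylinder along its +x side, flywheel on top, brass bush near its -y side. Origin: on the shaft axis at bench level; z up, x to the cylinder. The crank is hidden and sits at another angle on the flywheel each time: only resistance tells where top dead centre is.
- flywheel (a joint): Angle (rad) of the red flywheel (152 mm diameter, top 93 mm above the bench), growing counter-clockwise from above as the white arrow. Starts at 0 to 0.6; top dead centre (TDC) at 1.5 to 2.7. Friction: about 5 N at the handle. Compression starts 0.6 rad before TDC, adds 10 N at its peak 0.35 before, is zero at TDC; within 0.1 of TDC the wheel stays where left, beyond it kicks on.
- handle: The flywheel's upright black handle (24 mm diameter, 45 mm tall, turning freely on its own axis), 60 mm from the shaft axis. Origin: on its axis at the flywheel's top face, 93 mm above the bench; the grip runs from 97 to 142 mm above the bench, middle 26.5 mm above the origin.
- bush_mouth (a point): Centre of the top of the brass bush (38 mm square, top 105 mm above the bench, 105 mm from the shaft axis): a vertical 14 mm hole with a 4 mm lead-in chamfer. The crank disc lies 55 mm below; its slot is under the bush only within 0.08 rad of a point 0.03 rad past top dead centre. Off the slot the pin stops with its head 17 mm above the bush.
- lock_pin_head (a point): Centre of the red head (26 mm diameter, 40 mm tall) of the locking pin: below the head a 12 mm steel shank 72 mm long with a tapered tip. z points up along the pin; the tip is 92 mm below this point. It starts upright in one of the rack's three holes, standing 45 mm deep. Fully home this point is 20 mm above the bush mouth. Weighs 0.12 kg.
- black_pin_head (a point): Centre of the black head of another pin of the same size in the rack; leave it there.
- blue_pin_head (a point): Centre of the blue head of another pin of the same size in the rack; leave it there.
- rack: Fixed aluminium pin rack, 225 x 60 x 55 mm, three 14 mm holes 45 mm deep, 75 mm apart along its x. Origin: centre of its underside.
- oil_bottle: Yellow oil bottle, 64 mm diameter, 160 mm tall; origin at the centre of its underside. Bystander.
- wrench: Steel wrench lying on the bench, 190 mm long. Bystander.
- mug: White mug, 76 mm diameter, 90 mm tall; origin at the centre of its underside. Bystander.
- lifting_eye: Red lifting eye, 44 mm diameter, about 68 mm tall; origin at the centre of its underside. Bystander.
- screwdriver: Screwdriver lying on the bench. Bystander.
- locating_ring: Flat steel ring, 90 mm diameter, 14 mm thick. Bystander.
Not all that is in view belongs to the job. Leave any pink look-alike of the part that bears lock_pin_head alone.

How it is judged:
On the way, in this order (a step that is already met when the one before it is completed fails the run):
1. the flywheel has been turned on in the arrow's direction by hand (past 1.2 rad) (value of joint flywheel above 1.2 rad and horizontal distance between lock_pin_head and bush_mouth above 0.03 m), for 0.2 s.
2. the locking pin is lowered through the bush into the crank's slot (z of lock_pin_head in the frame of bush_mouth below 0.024 m and horizontal distance between lock_pin_head and bush_mouth below 0.005 m), for 0.2 s.
At the end, for the whole second after the job is handed in: The red pin is fully home in the brass bush (head within 4 mm of resting on it, within 5 mm of the bush's axis, upright within 0.1 rad), through the crank's slot, and the flywheel stands still (under 0.05 rad/s) (all of step 2 and z of lock_pin_head in the frame of bush_mouth above 0.015 m and angle between lock_pin_head's own z axis and vertical below 0.1 rad and velocity of joint flywheel between -0.05 and 0.05 rad/s); the robot touches nothing.
It fails at once if the flywheel kicks through (faster than 3 rad/s) (velocity of joint flywheel above 3 rad/s or velocity of joint flywheel below -3 rad/s).
It fails at once if the flywheel is turned against the arrow, below -0.4 rad (value of joint flywheel below -0.4 rad).
It fails at once if the hand is on the flywheel handle while the pin is in the bush (contact force between the fingers and handle above 1 N and horizontal distance between lock_pin_head and bush_mouth below 0.012 m and z of lock_pin_head in the frame of bush_mouth below 0.08 m).
It fails at once if the pin is forced (more than 40 N between pin and compressor) (contact force between lock_pin and compressor above 40 N).
It fails at once if another pin is moved more than 20 mm or a bystander more than 30 mm (distance of any of black_pin_head, blue_pin_head from where it was at the start of the episode above 0.02 m or distance of any of oil_bottle, wrench, mug, lifting_eye, screwdriver, locating_ring from where it was at the start of the episode above 0.03 m).
It also fails if it takes over 72 s, if anything falls off the work surface, if the arm or the gripper's body presses on something with over 40 N, if the wrist force passes 120 N, or if a joint passes its speed limit or range.

## Working session

There is one attempt and no reset: what is moved stays moved. The work goes in short steps, Python scripts to look and compute and a tool call to move; the robot and the scene stay as the last step left them, time stands still between calls to the robot, and variables do not carry over. Pictures are saved under pics/ and viewed, about 8 in all and at most 12, crops included, and the job is handed in when it is done.

Besides the shell and the picture viewer there is one more tool, called as a command line: name --pt "numbers of a row" for each row, then --argument value for the rest. step_arm: Moves the arm, as the interface text tells. Its arguments: {"type":"object","properties":{"commands":{"type":"array"},"newtons":{"type":"number"}},"required":["commands"]}

```bash
mkdir -p pics
cat > h.py <<'E'
import numpy as np, cv2
from scipy.spatial.transform import Rotation as R
from bench import readout, grab_frame, r, search_frame, masks_of, tip_of
def ray(f,px):
    K=f["K"];W=f["world_to_cam"];x=(px[0]-K[0,2])/K[0,0];y=(px[1]-K[1,2])/K[1,1]
    if f.get("fish"):
        t=np.hypot(x,y);d=np.array([x/t*np.sin(t),y/t*np.sin(t),np.cos(t)]) if t>1e-9 else np.array([0,0,1.])
    else: d=np.array([x,y,1.])
    o=-W[:3,:3].T@W[:3,3];return o,W[:3,:3].T@d
def atz(f,px,z):
    o,d=ray(f,px);return (o+d*(z-o[2])/d[2]).round(4)
def tri(obs):
    A=np.zeros((3,3));b=np.zeros(3);L=[]
    for f,px in obs:
        o,d=ray(f,px);d=d/np.linalg.norm(d);P=np.eye(3)-np.outer(d,d);A+=P;b+=P@o;L.append((o,P))
    x=np.linalg.solve(A,b);return x.round(4),[round(float(np.linalg.norm(P@(x-o))),4) for o,P in L]
def shot(n):
    f=grab_frame(n);f["fish"]=n=="wrist";return f
def save(f,name): cv2.imwrite("pics/"+name,f["img"][:,:,::-1])
E
python3 - <<'E'
from h import *
fs={n:shot(n) for n in("side","top","wrist")}
cv2.imwrite("pics/a.png",cv2.resize(np.hstack([fs["side"]["img"],fs["top"]["img"]])[:,:,::-1],None,fx=.78,fy=.78,interpolation=cv2.INTER_AREA))
save(fs["wrist"],"w.png")
o=readout.get_obs();print({k:np.round(v,3) for k,v in o.items()},r.pinch_z)
for n,f in fs.items(): print(n,(-f["world_to_cam"][:3,:3].T@f["world_to_cam"][:3,3]).round(3))
for t in["compressor","handle","bush_mouth","lock_pin_head","black_pin_head","blue_pin_head","rack"]:
    P={}
    for n in("side","top","wrist"):
        try:
            l=tip_of(t,fs[n]);P[n]=l
            print(t,n,[(np.round(d["point"]).tolist(),round(d["p"],2)) for d in l[:3]])
        except Exception as e: print(t,n,e)
    ob=[(fs[n],P[n][0]["point"]) for n in("side","top") if P.get(n)]
    if len(ob)==2: print("   ",tri(ob))
E
```

```text
{'clock': np.float64(0.15), 'joints': array([-1.449,  0.478,  0.022,  1.556, -0.012,  1.109, -0.083]), 'qvel': array([-0.   , -0.002, -0.   , -0.004,  0.001, -0.001, -0.001]), 'tau': array([ 3.0000e-03, -5.9693e+01,  1.6100e+00, -2.8149e+01,  1.3000e-02,
        6.0000e-03, -0.0000e+00]), 'tcp_pos': array([0.154, 0.657, 0.303]), 'orientation': array([-3.600e-01, -3.121e+00,  2.000e-03]), 'contact_force': array([-0.097,  0.878, -0.376]), 'moment': array([ 0.01 , -0.013,  0.005]), 'grip_width': np.float64(0.085)} 0.0539
side [ 0.486 -0.731  0.879]
top [0.328 0.043 1.276]
wrist [0.086 0.673 0.372]
compressor side [([279.0, 180.0], 0.67)]
compressor top [([244.0, 199.0], 0.73)]
compressor wrist []
    (array([0.5659, 0.0909, 0.0139]), [0.0068, 0.0068])
handle side [([299.0, 166.0], 0.62)]
handle top [([240.0, 175.0], 0.41)]
handle wrist []
    (array([0.64  , 0.1048, 0.0629]), [0.0012, 0.0012])
bush_mouth side [([234.0, 125.0], 0.53)]
bush_mouth top [([275.0, 186.0], 0.73)]
bush_mouth wrist []
    (array([ 0.4872, -0.0149,  0.3497]), [0.0446, 0.0446])
lock_pin_head side [([313.0, 287.0], 0.75), ([283.0, 238.0], 0.53), ([302.0, 235.0], 0.49)]
lock_pin_head top [([349.0, 181.0], 0.65), ([367.0, 173.0], 0.55), ([324.0, 178.0], 0.47)]
lock_pin_head wrist []
    (array([ 0.6263, -0.301 ,  0.0086]), [0.0071, 0.0071])
black_pin_head side [([241.0, 257.0], 0.71)]
black_pin_head top [([350.0, 226.0], 0.44)]
black_pin_head wrist []
    (array([ 0.4441, -0.2638,  0.116 ]), [0.0029, 0.0029])
blue_pin_head side [([271.0, 258.0], 0.67), ([305.0, 133.0], 0.28)]
blue_pin_head top [([352.0, 199.0], 0.59), ([347.0, 183.0], 0.56)]
blue_pin_head wrist []
    (array([ 0.5266, -0.274 ,  0.1241]), [0.0049, 0.0049])
rack side [([269.0, 281.0], 0.71)]
rack top [([346.0, 208.0], 0.65)]
rack wrist []
    (array([ 0.5156, -0.2793,  0.0157]), [0.0007, 0.0007])
```

View pics/a.png

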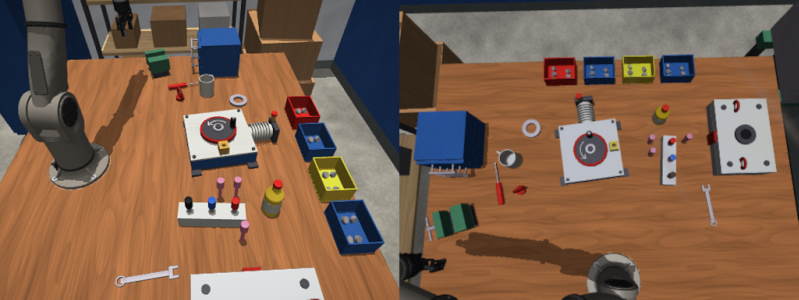

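View pics/w.png

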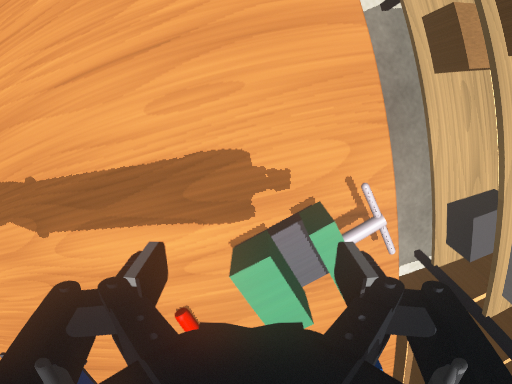

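The side view (composite pixels) shows the rack with its black, blue and red heads at (189,203), (212,204) and (236,202). Three pink look-alikes stand nearby at (221,183), (238,183) and (244,227). The compressor is at about (218,135), with its handle at (233,122). I'll crop in on both.

Run:
```python
from h import *
s=shot("side");t=shot("top")
a=cv2.resize(s["img"][125:325,215:365],None,fx=2.66,fy=2.66,interpolation=cv2.INTER_CUBIC)
b=cv2.resize(t["img"][110:260,200:380],None,fx=2.2,fy=2.2,interpolation=cv2.INTER_CUBIC)
c=np.zeros((532,800,3),np.uint8);c[:a.shape[0],:399]=a[:532,:399];c[:b.shape[0],402:402+b.shape[1]]=b
cv2.imwrite("pics/b.png",c[:,:,::-1])
```

```text
(no output)
```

View pics/b.png

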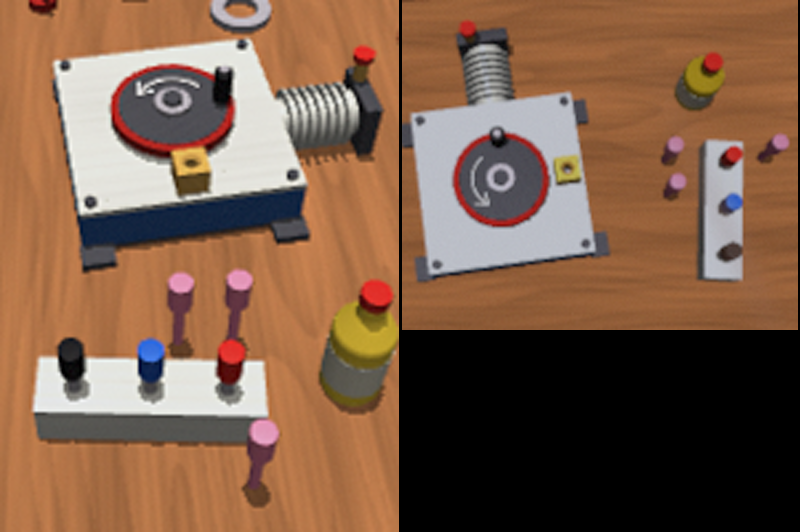

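The red pin is the one in the rack nearest the bottle: crop (230,362), which is side (301,261) and top (350,180). The pink look-alikes stand outside the rack at crop (180,292), (239,288) and (263,440). Other red things are the bottle cap, the cylinder cap and the lifting eye.

Run:
```python
from h import *
s=shot("side");t=shot("top")
for n,a,b,z in[("hub",(280.4,162.6),(245,190.9),.093),("bush",(286.8,185.5),(275.5,186.4),.105),("handletop",(299.6,150.8),(243.2,170.5),.142),("red",(301.5,261),(350.5,180.5),.12),("blue",(271.5,260.5),(350.9,202),.12),("black",(241.5,260),(350.3,224),.12),
 ("pinkA",(282.5,236),(324,178),.1),("pinkB",(304.5,233),(324.5,194),.1),("pinkC",(314,290),(371,176),.1),("rack",(269,281),(346,208),0)]:
    print(n,tri([(s,a),(t,b)]),atz(s,a,z)[:2],atz(t,b,z)[:2])
for c in("red","black","blue"):
    nm={"red":"lock_pin_head"}.get(c,c+"_pin_head")
    for f in(s,t): print(nm,[(np.round(d["point"],1).tolist(),round(d["p"],2)) for d in tip_of(nm,f)])
print(t["K"][0,0],s["K"][0,0])
```

```text
hub (array([0.5739, 0.0849, 0.1013]), [0.002, 0.002]) [0.5768 0.0942] [0.5736 0.085 ]
bush (array([ 0.585 , -0.0201,  0.1063]), [0.001, 0.001]) [ 0.5862 -0.0186] [ 0.5842 -0.0203]
handletop (array([0.6336, 0.088 , 0.1457]), [0.0012, 0.0012]) [0.6356 0.0926] [0.6334 0.0881]
red (array([ 0.5979, -0.2781,  0.1077]), [0.0, 0.0]) [ 0.5961 -0.2854] [ 0.5951 -0.2747]
blue (array([ 0.5231, -0.2736,  0.1092]), [0.0003, 0.0003]) [ 0.5229 -0.28  ] [ 0.5211 -0.2707]
black (array([ 0.4486, -0.2667,  0.107 ]), [0.0001, 0.0001]) [ 0.4494 -0.2745] [ 0.4471 -0.2633]
pinkA (array([ 0.5831, -0.1915,  0.1053]), [0.0261, 0.0261]) [ 0.5579 -0.1957] [ 0.6109 -0.1893]
pinkB (array([ 0.5873, -0.1893,  0.0931]), [0.0309, 0.0309]) [ 0.6175 -0.1893] [ 0.5545 -0.1877]
pinkC (array([ 0.6166, -0.3526,  0.099 ]), [0.0023, 0.0023]) [ 0.6187 -0.3527] [ 0.6139 -0.3523]
rack (array([ 0.517 , -0.2796,  0.0153]), [0.0001, 0.0001]) [ 0.5176 -0.2716] [ 0.5191 -0.2835]
lock_pin_head [([280.1, 237.4], 0.73), ([300.9, 260.9], 0.65), ([302.5, 236.2], 0.5), ([311.1, 288.2], 0.47)]
lock_pin_head [([347.2, 182.0], 0.65), ([369.3, 174.8], 0.64), ([322.8, 173.4], 0.62), ([324.5, 192.7], 0.56)]
black_pin_head [([239.4, 259.2], 0.51)]
black_pin_head [([396.0, 264.6], 0.66), ([147.3, 206.5], 0.58), ([348.9, 227.7], 0.53)]
blue_pin_head [([272.4, 258.3], 0.69)]
blue_pin_head [([171.4, 162.7], 0.69), ([349.6, 206.0], 0.43)]
349.17446077209706 352.2766462030103
```

```bash
cat >> h.py <<'E'
def to(p,yaw=np.pi/2):
    """move row to TCP world p, tool down, jaws along world angle yaw"""
    o=readout.get_obs();Ro=R.from_rotvec(o["orientation"]);y=np.array([np.cos(yaw),np.sin(yaw),0]);z=np.array([0,0,-1.])
    best=min((Ro.inv()*R.from_matrix(np.c_[np.cross(s*y,z),s*y,z]) for s in(1,-1)),key=lambda q:q.magnitude())
    return (Ro.inv().apply(np.array(p)-o["tcp_pos"])/.5).round(4),(best.as_rotvec()/2/np.pi).round(4)
E
python3 -c "
from h import *
print(to([.633,.088,.25]),to([.633,.088,.174]))"
```

```text
(array([-1.1926, -0.8903,  0.1078]), array([ 0.    ,  0.    , -0.0366])) (array([-1.1926, -0.8903,  0.2598]), array([ 0.    ,  0.    , -0.0366]))
```

step_arm --pt "-0.12 -0.09 0 0 0 -0.01 -0.2" --pt "-0.24 -0.18 0 0 0 -0.02 -0.2" --pt "-0.35 -0.27 0 0 0 -0.03 -0.2" --pt "-0.47 -0.35 0 0 0 -0.037 -0.2" --pt "-0.59 -0.44 0 0 0 -0.037 -0.2" --pt "-0.7 -0.53 0 0 0 -0.037 -0.2" --pt "-0.8 -0.6 0 0 0 -0.037 -0.2" --pt "-0.9 -0.67 0 0 0 -0.037 -0.2" --pt "-0.95 -0.71 0 0 0 -0.037 -0.2" --pt "-1 -0.75 0 0 0 -0.037 -0.2" --newtons 60

```text
clock: 2.95
tcp_pos: [0.5563, 0.1768, 0.3043]
orientation: [-0.005, 3.141, 0.001]
contact_force: [0.3, 0.6, 0.2]
grip_width: 0.0512
```

```bash
python3 -c "
from h import *
o=readout.get_obs();print(o['clock'],o['joints'].round(3),o['tcp_pos'].round(3),o['grip_width'],o['contact_force'])
print(to([.633,.088,.25]))"
```

```text
2.95 [-0.59   0.329  0.221  1.792 -0.083  1.029  1.236] [0.556 0.177 0.304] 0.051247295622352806 [0.26268127 0.63161266 0.16131965]
(array([-0.1528, -0.1782,  0.1085]), array([0.0001, 0.0001, 0.0005]))
```

step_arm --pt "-0.08 -0.09 0.03 0 0 0 -0.2" --pt "-0.153 -0.178 0.06 0 0 0 -0.2" --pt "-0.153 -0.178 0.109 0 0 0 -0.2" --pt "-0.153 -0.178 0.109 0 0 0 -0.2" --pt "-0.153 -0.178 0.109 0 0 0 -0.2" --pt "-0.153 -0.178 0.109 0 0 0 -0.2" --pt "-0.153 -0.178 0.109 0 0 0 -0.2" --pt "-0.153 -0.178 0.109 0 0 0 -0.2" --pt "-0.153 -0.178 0.109 0 0 0 -0.2" --pt "-0.153 -0.178 0.109 0 0 0 -0.2"

```text
clock: 4.2
tcp_pos: [0.6331, 0.088, 0.2498]
orientation: [-0.005, 3.141, 0.001]
contact_force: [-0.1, 0.4, 0.4]
grip_width: 0.0511
```

Run:
```python
from h import *
w=shot("wrist");save(w,"c.png")
for t in("handle","bush_mouth","lock_pin_head","blue_pin_head","compressor"):
    for d in tip_of(t,w)[:3]: print(t,np.round(d["point"],1),round(d["p"],2),atz(w,d["point"],.105),atz(w,d["point"],.093))
m=masks_of("handle",w)
for d in m[:2]: print(d["extent"],d["p"])
print(to([.633,.088,.174]))
```

```text
handle [254.4 201.5] 0.68 [0.6297 0.0913 0.105 ] [0.6334 0.0915 0.093 ]
bush_mouth [110.6 145.4] 0.67 [ 0.585  -0.0202  0.105 ] [ 0.5862 -0.0263  0.093 ]
blue_pin_head [251.7 121.4] 0.61 [0.5702 0.0891 0.105 ] [0.5706 0.0891 0.093 ]
blue_pin_head [113.6 147.2] 0.58 [ 0.5865 -0.0177  0.105 ] [ 0.5878 -0.0236  0.093 ]
compressor [249.2 120.2] 0.63 [0.5693 0.0873 0.105 ] [0.5697 0.0872 0.093 ]
[253.2, 212.3, 36.2, 50.5] 0.91
(array([ 0.0003, -0.0002,  0.1515]), array([0.0001, 0.0001, 0.0005]))
```

View pics/c.png

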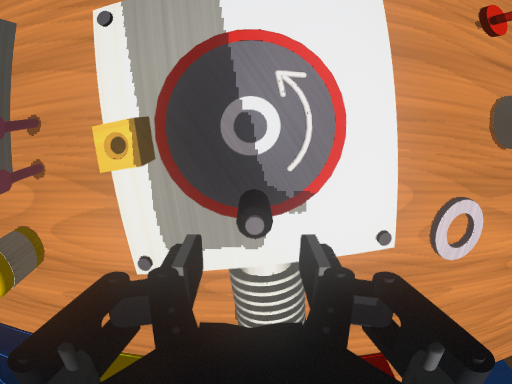

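The wrist view shows the handle between the open fingers, with its top at (254,226). The flywheel disc is centred at about (250,123), and the bush hole is at (117,146).

Run:
```python
from h import *
w=shot("wrist")
for n,p,z in[("disc",(250.5,123),.093),("L",(155,125),.093),("R",(346,125),.093),("T",(250,29),.093),("handletop",(254.5,227),.142),("bush",(117,146),.105),("bl",(115,146),.105)]: print(n,atz(w,p,z))
```

```text
disc [0.5718 0.0882 0.093 ]
L [0.5716 0.0139 0.093 ]
R [0.5712 0.1625 0.093 ]
T [0.4988 0.0876 0.093 ]
handletop [0.6354 0.0909 0.142 ]
bush [ 0.5857 -0.0146  0.105 ]
bl [ 0.5856 -0.0163  0.105 ]
```

step_arm --pt "0 0 0.03 0 0 0 -0.2" --pt "0 0 0.06 0 0 0 -0.2" --pt "0 0 0.09 0 0 0 -0.2" --pt "0 0 0.12 0 0 0 -0.2" --pt "0 0 0.14 0 0 0 -0.2" --pt "0 0 0.148 0 0 0 -0.2" --pt "0 0 0.148 0 0 0 0.3" --pt "0 0 0.148 0 0 0 0.8" --pt "0 0 0.148 0 0 0 0.8" --pt "0 0 0.148 0 0 0 0.8"

```text
clock: 5.85
tcp_pos: [0.6336, 0.0888, 0.1764]
orientation: [-0.005, 3.14, 0.002]
contact_force: [-0.8, 2.9, 3.9]
grip_width: 0.0228
```

```bash
cat >> h.py <<'E'
C=np.array([.573,.0865]);RAD=.0605
def arc(d,n=10):
    o=readout.get_obs();v=o["tcp_pos"][:2]-C;ph=np.arctan2(v[1],v[0]);F=o["contact_force"]
    t=np.array([-np.sin(ph),np.cos(ph)]);u=v/np.linalg.norm(v)
    with open("log.txt","a") as g: g.write("%.3f %.4f %.4f %.4f %.2f %.2f\n"%(o["clock"],*o["tcp_pos"][:2],ph,*F[:2]))
    print("t %.2f phi %.3f rad %.4f Ft %.1f Fr %.1f Fz %.1f"%(o["clock"],ph,np.linalg.norm(v),-F[:2]@t,F[:2]@u,F[2]))
    Ro=R.from_rotvec(o["orientation"])
    for k in range(1,n+1):
        q=ph+d*k/n;p=np.r_[C+RAD*np.array([np.cos(q),np.sin(q)]),.176]
        s=Ro.inv().apply(p-o["tcp_pos"])/.5;print([float(x) for x in s.round(4)])
E
python3 -c "
from h import *
arc(.3)"
```

```text
t 5.85 phi 0.038 rad 0.0606 Ft -2.9 Fr -0.7 Fz 3.9
[0.0004, 0.0036, 0.0009]
[0.0007, 0.0072, 0.0009]
[0.0011, 0.0108, 0.0009]
[0.0016, 0.0144, 0.0009]
[0.0022, 0.018, 0.0009]
[0.0029, 0.0216, 0.0009]
[0.0037, 0.0251, 0.0009]
[0.0047, 0.0286, 0.0009]
[0.0057, 0.0321, 0.0009]
[0.0069, 0.0355, 0.0009]
```

step_arm --pt "0.0004 0.0036 0 0 0 0 0.8" --pt "0.0007 0.0072 0 0 0 0 0.8" --pt "0.0011 0.0108 0 0 0 0 0.8" --pt "0.0016 0.0144 0 0 0 0 0.8" --pt "0.0022 0.018 0 0 0 0 0.8" --pt "0.0029 0.0216 0 0 0 0 0.8" --pt "0.0037 0.025 0 0 0 0 0.8" --pt "0.0047 0.0286 0 0 0 0 0.8" --pt "0.0057 0.032 0 0 0 0 0.8" --pt "0.007 0.0355 0 0 0 0 0.8"

```text
clock: 7.1
tcp_pos: [0.631, 0.1042, 0.1765]
orientation: [-0.002, 3.137, -0.001]
contact_force: [4.2, -4.2, -1.3]
grip_width: 0.0227
```

```bash
python3 -c "
from h import *
arc(.3)"
```

```text
t 7.10 phi 0.295 rad 0.0606 Ft 5.3 Fr 2.8 Fz -1.3
[0.0014, 0.0034, 0.001]
[0.0026, 0.0068, 0.001]
[0.0039, 0.0102, 0.001]
[0.0053, 0.0135, 0.001]
[0.0068, 0.0168, 0.0009]
[0.0084, 0.0201, 0.0009]
[0.0101, 0.0233, 0.0009]
[0.0119, 0.0264, 0.0009]
[0.0138, 0.0295, 0.0009]
[0.0158, 0.0326, 0.0009]
```

step_arm --pt "0.0014 0.0034 0 0 0 0 0.8" --pt "0.0026 0.0068 0 0 0 0 0.8" --pt "0.0039 0.0102 0 0 0 0 0.8" --pt "0.0053 0.0135 0 0 0 0 0.8" --pt "0.0068 0.0168 0 0 0 0 0.8" --pt "0.0084 0.02 0 0 0 0 0.8" --pt "0.01 0.0233 0 0 0 0 0.8" --pt "0.012 0.0264 0 0 0 0 0.8" --pt "0.0138 0.0295 0 0 0 0 0.8" --pt "0.0158 0.0326 0 0 0 0 0.8"

```text
clock: 8.35
tcp_pos: [0.624, 0.1196, 0.1765]
orientation: [-0.001, 3.135, -0.003]
contact_force: [5.1, -2.9, -2.7]
grip_width: 0.0228
```

```bash
python3 -c "
from h import *
arc(.25)"
```

```text
t 8.35 phi 0.576 rad 0.0608 Ft 5.2 Fr 2.7 Fz -2.7
[0.0022, 0.0022, 0.001]
[0.0039, 0.0047, 0.001]
[0.0057, 0.0071, 0.0009]
[0.0076, 0.0095, 0.0009]
[0.0095, 0.0118, 0.0009]
[0.0115, 0.0141, 0.0009]
[0.0135, 0.0164, 0.0009]
[0.0156, 0.0185, 0.0009]
[0.0177, 0.0207, 0.0008]
[0.0199, 0.0228, 0.0008]
```

step_arm --pt "0.002 0.0024 0 0 0 0 0.8" --pt "0.0038 0.0048 0 0 0 0 0.8" --pt "0.0057 0.0071 0 0 0 0 0.8" --pt "0.0076 0.0095 0 0 0 0 0.8" --pt "0.0095 0.0118 0 0 0 0 0.8" --pt "0.0115 0.0141 0 0 0 0 0.8" --pt "0.0135 0.0164 0 0 0 0 0.8" --pt "0.0156 0.0185 0 0 0 0 0.8" --pt "0.0177 0.0207 0 0 0 0 0.8" --pt "0.02 0.0228 0 0 0 0 0.8"

```text
clock: 9.6
tcp_pos: [0.6149, 0.1307, 0.1765]
orientation: [0.0, 3.133, -0.003]
contact_force: [6.1, -1.5, -3.3]
grip_width: 0.0227
```

```bash
python3 -c "
from h import *
arc(.25)"
```

```text
t 9.60 phi 0.813 rad 0.0609 Ft 5.5 Fr 3.1 Fz -3.3
[0.0028, 0.0015, 0.001]
[0.005, 0.0035, 0.001]
[0.0074, 0.0054, 0.001]
[0.0097, 0.0073, 0.0009]
[0.0121, 0.0091, 0.0009]
[0.0146, 0.0109, 0.0009]
[0.0171, 0.0126, 0.0009]
[0.0197, 0.0142, 0.0008]
[0.0222, 0.0158, 0.0008]
[0.0249, 0.0173, 0.0008]
```

step_arm --pt "0.0024 0.0018 0 0 0 0 0.8" --pt "0.005 0.0036 0 0 0 0 0.8" --pt "0.0074 0.0054 0 0 0 0 0.8" --pt "0.0097 0.0073 0 0 0 0 0.8" --pt "0.0121 0.0091 0 0 0 0 0.8" --pt "0.0146 0.0109 0 0 0 0 0.8" --pt "0.0171 0.0126 0 0 0 0 0.8" --pt "0.0197 0.0142 0 0 0 0 0.8" --pt "0.0222 0.0158 0 0 0 0 0.8" --pt "0.025 0.0173 0 0 0 0 0.8"

```text
clock: 10.85
tcp_pos: [0.6031, 0.1394, 0.1765]
orientation: [0.001, 3.131, -0.003]
contact_force: [4.9, -1.3, -1.3]
grip_width: 0.023
```

```bash
python3 -c "
from h import *
arc(.2)"
```

```text
t 10.85 phi 1.053 rad 0.0609 Ft 4.9 Fr 1.3 Fz -1.3
[0.0025, 0.0005, 0.001]
[0.0047, 0.0016, 0.001]
[0.0068, 0.0027, 0.001]
[0.009, 0.0037, 0.001]
[0.0112, 0.0047, 0.0009]
[0.0134, 0.0057, 0.0009]
[0.0157, 0.0066, 0.0009]
[0.0179, 0.0075, 0.0009]
[0.0202, 0.0083, 0.0008]
[0.0225, 0.0091, 0.0008]
```

step_arm --pt "0.0022 0.001 0 0 0 0 0.8" --pt "0.0045 0.002 0 0 0 0 0.8" --pt "0.0068 0.003 0 0 0 0 0.8" --pt "0.009 0.004 0 0 0 0 0.8" --pt "0.0112 0.005 0 0 0 0 0.8" --pt "0.0134 0.006 0 0 0 0 0.8" --pt "0.0157 0.007 0 0 0 0 0.8" --pt "0.018 0.0079 0 0 0 0 0.8" --pt "0.0202 0.0087 0 0 0 0 0.8" --pt "0.0225 0.0095 0 0 0 0 0.8"

```text
clock: 12.1
tcp_pos: [0.5924, 0.1443, 0.1765]
orientation: [0.001, 3.13, -0.002]
contact_force: [5.7, -0.7, -1.5]
grip_width: 0.0226
```

```bash
python3 -c "
from h import *
arc(.2)"
```

```text
t 12.10 phi 1.246 rad 0.0610 Ft 5.6 Fr 1.1 Fz -1.5
[0.0026, -0.0002, 0.001]
[0.0049, 0.0005, 0.0009]
[0.0073, 0.0012, 0.0009]
[0.0096, 0.0018, 0.0009]
[0.012, 0.0024, 0.0009]
[0.0143, 0.0029, 0.0008]
[0.0167, 0.0034, 0.0008]
[0.0191, 0.0038, 0.0008]
[0.0215, 0.0041, 0.0007]
[0.0239, 0.0045, 0.0007]
```

step_arm --pt "0.0024 0.0007 0 0 0 0 0.8" --pt "0.0048 0.0014 0 0 0 0 0.8" --pt "0.0072 0.002 0 0 0 0 0.8" --pt "0.0096 0.0026 0 0 0 0 0.8" --pt "0.012 0.0032 0 0 0 0 0.8" --pt "0.0143 0.0037 0 0 0 0 0.8" --pt "0.0167 0.0042 0 0 0 0 0.8" --pt "0.0191 0.0046 0 0 0 0 0.8" --pt "0.0215 0.005 0 0 0 0 0.8" --pt "0.0239 0.0053 0 0 0 0 0.8"

```text
clock: 13.35
tcp_pos: [0.5809, 0.147, 0.1765]
orientation: [0.001, 3.129, -0.002]
contact_force: [6.1, 0.0, -2.2]
grip_width: 0.0228
```

```bash
sed -i 's/^C=.*/C=np.array([.573,.087]);RAD=.0605/' h.py; python3 -c "
from h import *
arc(.2)"
```

```text
t 13.35 phi 1.439 rad 0.0605 Ft 6.0 Fr 0.8 Fz -2.2
[0.0024, 0.0002, 0.0009]
[0.0048, 0.0005, 0.0009]
[0.0072, 0.0007, 0.0009]
[0.0097, 0.0008, 0.0008]
[0.0121, 0.0009, 0.0008]
[0.0145, 0.001, 0.0008]
[0.0169, 0.001, 0.0008]
[0.0193, 0.0009, 0.0007]
[0.0218, 0.0008, 0.0007]
[0.0242, 0.0007, 0.0007]
```

step_arm --pt "0.0024 0.0002 0 0 0 0 0.8" --pt "0.0048 0.0005 0 0 0 0 0.8" --pt "0.0072 0.0007 0 0 0 0 0.8" --pt "0.0097 0.0008 0 0 0 0 0.8" --pt "0.0121 0.0009 0 0 0 0 0.8" --pt "0.0145 0.001 0 0 0 0 0.8" --pt "0.0169 0.001 0 0 0 0 0.8" --pt "0.0193 0.0009 0 0 0 0 0.8" --pt "0.0218 0.0008 0 0 0 0 0.8" --pt "0.0242 0.0007 0 0 0 0 0.8"

```text
clock: 14.6
tcp_pos: [0.5695, 0.1475, 0.1765]
orientation: [0.001, 3.127, -0.002]
contact_force: [7.0, -0.4, -4.4]
grip_width: 0.0231
```

```bash
python3 -c "
from h import *
arc(.2)"
```

```text
t 14.60 phi 1.628 rad 0.0606 Ft 7.0 Fr -0.8 Fz -4.4
[0.0024, -0.0003, 0.0009]
[0.0048, -0.0005, 0.0009]
[0.0072, -0.0008, 0.0009]
[0.0096, -0.0011, 0.0008]
[0.012, -0.0014, 0.0008]
[0.0144, -0.0018, 0.0007]
[0.0168, -0.0023, 0.0007]
[0.0192, -0.0028, 0.0007]
[0.0215, -0.0033, 0.0006]
[0.0239, -0.0039, 0.0006]
```

step_arm --pt "0.0018 -0.0001 0 0 0 0 0.8" --pt "0.0036 -0.0003 0 0 0 0 0.8" --pt "0.0054 -0.0005 0 0 0 0 0.8" --pt "0.0072 -0.0008 0 0 0 0 0.8" --pt "0.009 -0.001 0 0 0 0 0.8" --pt "0.0108 -0.0012 0 0 0 0 0.8" --pt "0.0126 -0.0015 0 0 0 0 0.8" --pt "0.0144 -0.0018 0 0 0 0 0.8" --pt "0.0162 -0.0021 0 0 0 0 0.8" --pt "0.018 -0.0025 0 0 0 0 0.8"

```text
clock: 15.85
tcp_pos: [0.5628, 0.1467, 0.1765]
orientation: [0.001, 3.121, -0.0]
contact_force: [12.4, 1.2, -9.2]
grip_width: 0.0226
```

```bash
python3 -c "
from h import *
arc(.15)"
```

```text
t 15.85 phi 1.741 rad 0.0606 Ft 12.4 Fr -0.9 Fz -9.2
[0.0018, -0.0004, 0.001]
[0.0036, -0.0008, 0.001]
[0.0053, -0.0012, 0.001]
[0.0071, -0.0016, 0.0009]
[0.0089, -0.002, 0.0009]
[0.0106, -0.0024, 0.0009]
[0.0124, -0.0029, 0.0008]
[0.0141, -0.0034, 0.0008]
[0.0159, -0.004, 0.0008]
[0.0176, -0.0045, 0.0007]
```

step_arm --pt "0.0018 -0.0004 0 0 0 0 0.8" --pt "0.0036 -0.0008 0 0 0 0 0.8" --pt "0.0053 -0.0012 0 0 0 0 0.8" --pt "0.0071 -0.0016 0 0 0 0 0.8" --pt "0.0089 -0.002 0 0 0 0 0.8" --pt "0.0106 -0.0024 0 0 0 0 0.8" --pt "0.0124 -0.0029 0 0 0 0 0.8" --pt "0.0141 -0.0034 0 0 0 0 0.8" --pt "0.0159 -0.004 0 0 0 0 0.8" --pt "0.0176 -0.0045 0 0 0 0 0.8"

```text
clock: 17.1
tcp_pos: [0.5567, 0.1454, 0.1766]
orientation: [0.001, 3.115, 0.002]
contact_force: [15.1, 2.0, -12.8]
grip_width: 0.0229
```

```bash
cat >> h.py <<'E'
def arc(d,n=10):
    o=readout.get_obs();Ro=R.from_rotvec(o["orientation"]);F=o["contact_force"]
    g=(o["tcp_pos"]+Ro.apply([0,0,.054]))[:2];v=g-C;ph=np.arctan2(v[1],v[0]);u=v/np.linalg.norm(v);t=np.array([-u[1],u[0]])
    print("t %.2f phi_grasp %.3f rad %.4f Ft %.1f Fr %.1f Fz %.1f"%(o["clock"],ph,np.linalg.norm(v),-F[:2]@t,F[:2]@u,F[2]))
    for k in range(1,n+1):
        q=ph+d*k/n;w=RAD*(np.array([np.cos(q),np.sin(q)])-u)
        print([float(x) for x in (Ro.inv().apply(np.r_[w,0])/.5).round(4)][:2],end=" ")
E
python3 -c "
from h import *
arc(.12)"
```

```text
t 17.10 phi_grasp 1.820 rad 0.0603 Ft 15.1 Fr -1.8 Fz -12.8
[0.0014, -0.0004] [0.0028, -0.0008] [0.0042, -0.0012] [0.0056, -0.0016] [0.007, -0.002] [0.0084, -0.0025] [0.0097, -0.0029] [0.0111, -0.0034] [0.0125, -0.0039] [0.0138, -0.0044]
```

step_arm --pt "0.0014 -0.0004 0 0 0 0 0.8" --pt "0.0028 -0.0008 0 0 0 0 0.8" --pt "0.0042 -0.0012 0 0 0 0 0.8" --pt "0.0056 -0.0016 0 0 0 0 0.8" --pt "0.007 -0.002 0 0 0 0 0.8" --pt "0.0084 -0.0025 0 0 0 0 0.8" --pt "0.0097 -0.003 0 0 0 0 0.8" --pt "0.0111 -0.0034 0 0 0 0 0.8" --pt "0.0125 -0.0039 0 0 0 0 0.8" --pt "0.0138 -0.0044 0 0 0 0 0.8"

```text
clock: 18.35
tcp_pos: [0.5525, 0.1442, 0.1766]
orientation: [0.0, 3.108, 0.005]
contact_force: [15.8, 1.7, -13.3]
grip_width: 0.023
```

```bash
python3 -c "
from h import *
arc(.12)"
```

```text
t 18.35 phi_grasp 1.886 rad 0.0603 Ft 15.5 Fr -3.3 Fz -13.3
[0.0014, -0.0005] [0.0027, -0.0009] [0.0041, -0.0014] [0.0055, -0.0019] [0.0068, -0.0025] [0.0082, -0.003] [0.0095, -0.0036] [0.0108, -0.0041] [0.0122, -0.0047] [0.0135, -0.0053]
```

step_arm --pt "0.0014 -0.0005 0 0 0 0 0.8" --pt "0.0027 -0.0009 0 0 0 0 0.8" --pt "0.0041 -0.0014 0 0 0 0 0.8" --pt "0.0055 -0.0019 0 0 0 0 0.8" --pt "0.0068 -0.0025 0 0 0 0 0.8" --pt "0.0082 -0.003 0 0 0 0 0.8" --pt "0.0095 -0.0036 0 0 0 0 0.8" --pt "0.0108 -0.0041 0 0 0 0 0.8" --pt "0.0122 -0.0047 0 0 0 0 0.8" --pt "0.0135 -0.0053 0 0 0 0 0.8"

```text
clock: 19.6
tcp_pos: [0.5486, 0.1427, 0.1766]
orientation: [-0.0, 3.101, 0.007]
contact_force: [14.6, 3.0, -13.6]
grip_width: 0.0228
```

```bash
python3 -c "
from h import *
arc(.12)"
```

```text
t 19.60 phi_grasp 1.949 rad 0.0602 Ft 14.6 Fr -2.6 Fz -13.6
[0.0013, -0.0005] [0.0027, -0.0011] [0.004, -0.0017] [0.0053, -0.0023] [0.0067, -0.0029] [0.008, -0.0035] [0.0093, -0.0041] [0.0106, -0.0048] [0.0119, -0.0055] [0.0131, -0.0062]
```

step_arm --pt "0.0014 -0.0005 0 0 0 0 0.8" --pt "0.003 -0.0012 0 0 0 0 0.8" --pt "0.0045 -0.0019 0 0 0 0 0.8" --pt "0.006 -0.0026 0 0 0 0 0.8" --pt "0.0075 -0.0033 0 0 0 0 0.8" --pt "0.009 -0.004 0 0 0 0 0.8" --pt "0.0105 -0.0047 0 0 0 0 0.8" --pt "0.012 -0.0055 0 0 0 0 0.8" --pt "0.0132 -0.0062 0 0 0 0 0.8" --pt "0.0145 -0.007 0 0 0 0 0.8"

```text
clock: 20.85
tcp_pos: [0.5437, 0.1405, 0.1765]
orientation: [-0.001, 3.096, 0.01]
contact_force: [12.5, 2.9, -11.2]
grip_width: 0.0227
```

```bash
python3 -c "
from h import *
arc(.1)"
```

```text
t 20.85 phi_grasp 2.032 rad 0.0601 Ft 12.5 Fr -2.9 Fz -11.2
[0.0011, -0.0005] [0.0022, -0.0011] [0.0032, -0.0017] [0.0043, -0.0022] [0.0053, -0.0028] [0.0064, -0.0034] [0.0074, -0.004] [0.0085, -0.0046] [0.0095, -0.0053] [0.0105, -0.0059]
```

step_arm --pt "0.0014 -0.0006 0 0 0 0 0.8" --pt "0.0028 -0.0013 0 0 0 0 0.8" --pt "0.004 -0.002 0 0 0 0 0.8" --pt "0.0053 -0.0027 0 0 0 0 0.8" --pt "0.0066 -0.0034 0 0 0 0 0.8" --pt "0.0078 -0.0042 0 0 0 0 0.8" --pt "0.009 -0.005 0 0 0 0 0.8" --pt "0.01 -0.0056 0 0 0 0 0.8" --pt "0.011 -0.0063 0 0 0 0 0.8" --pt "0.0122 -0.007 0 0 0 0 0.8"

```text
clock: 22.1
tcp_pos: [0.5394, 0.1382, 0.1765]
orientation: [-0.003, 3.091, 0.012]
contact_force: [10.3, 2.5, -7.5]
grip_width: 0.0229
```

```bash
python3 -c "
from h import *
arc(.1)"
```

```text
t 22.10 phi_grasp 2.110 rad 0.0601 Ft 10.1 Fr -3.1 Fz -7.5
[0.001, -0.0006] [0.0021, -0.0013] [0.0031, -0.0019] [0.0041, -0.0026] [0.0051, -0.0032] [0.0061, -0.0039] [0.0071, -0.0046] [0.0081, -0.0053] [0.0091, -0.006] [0.0101, -0.0067]
```

step_arm --pt "0.0012 -0.0007 0 0 0 0 0.8" --pt "0.0024 -0.0014 0 0 0 0 0.8" --pt "0.0036 -0.0021 0 0 0 0 0.8" --pt "0.0047 -0.0029 0 0 0 0 0.8" --pt "0.0058 -0.0037 0 0 0 0 0.8" --pt "0.0069 -0.0045 0 0 0 0 0.8" --pt "0.008 -0.0052 0 0 0 0 0.8" --pt "0.009 -0.0058 0 0 0 0 0.8" --pt "0.01 -0.0066 0 0 0 0 0.8" --pt "0.011 -0.0074 0 0 0 0 0.8"

```text
clock: 23.35
tcp_pos: [0.5349, 0.1351, 0.1764]
orientation: [-0.004, 3.089, 0.013]
contact_force: [7.4, 0.7, -4.2]
grip_width: 0.0227
```

```bash
python3 -c "
from h import *
arc(.1)"
```

```text
t 23.35 phi_grasp 2.199 rad 0.0601 Ft 6.4 Fr -3.8 Fz -4.2
[0.001, -0.0007] [0.0019, -0.0014] [0.0029, -0.0022] [0.0039, -0.0029] [0.0048, -0.0037] [0.0057, -0.0044] [0.0067, -0.0052] [0.0076, -0.006] [0.0085, -0.0068] [0.0094, -0.0076]
```

step_arm --pt "0.001 -0.0007 0 0 0 0 0.8" --pt "0.0019 -0.0014 0 0 0 0 0.8" --pt "0.0029 -0.0022 0 0 0 0 0.8" --pt "0.0039 -0.0029 0 0 0 0 0.8" --pt "0.0045 -0.0034 0 0 0 0 0.8" --pt "0.0051 -0.0039 0 0 0 0 0.8" --pt "0.0057 -0.0044 0 0 0 0 0.8" --pt "0.0061 -0.0047 0 0 0 0 0.8" --pt "0.0064 -0.0049 0 0 0 0 0.8" --pt "0.0066 -0.0051 0 0 0 0 0.8"

```text
clock: 24.6
tcp_pos: [0.5319, 0.1328, 0.1764]
orientation: [-0.004, 3.089, 0.014]
contact_force: [5.3, -0.4, -1.7]
grip_width: 0.0226
```

```bash
python3 -c "
from h import *
arc(.03)"
```

```text
t 24.60 phi_grasp 2.261 rad 0.0600 Ft 3.9 Fr -3.6 Fz -1.7
[0.0003, -0.0002] [0.0006, -0.0005] [0.0008, -0.0007] [0.0011, -0.0009] [0.0014, -0.0012] [0.0017, -0.0014] [0.0019, -0.0016] [0.0022, -0.0019] [0.0025, -0.0021] [0.0028, -0.0023]
```

step_arm --pt "0 0 0 0 0 0 0.6" --pt "0 0 0 0 0 0 0.4" --pt "0 0 0 0 0 0 0.2" --pt "0 0 0 0 0 0 0" --pt "0 0 0 0 0 0 -0.2" --pt "0 0 0 0 0 0 -0.2" --pt "0 0 -0.04 0 0 0 -0.2" --pt "0 0 -0.09 0 0 0 -0.2" --pt "0 0 -0.14 0 0.004 0 -0.2" --pt "0 0 -0.2 0 0.008 0 -0.2"

```text
clock: 25.85
tcp_pos: [0.5262, 0.1318, 0.2769]
orientation: [-0.005, 3.14, 0.013]
contact_force: [0.6, -0.4, -0.7]
grip_width: 0.0513
```

Run:
```python
from h import *
o=readout.get_obs();print(o["tcp_pos"].round(3),o["joints"].round(2))
w=shot("wrist");save(w,"d.png")
for t in("handle","bush_mouth","compressor"):
    for d in tip_of(t,w)[:2]: print(t,np.round(d["point"],1),round(d["p"],2),atz(w,d["point"],.105),atz(w,d["point"],.093))
print(to([.58,-.1,.27],np.pi/2),to([.597,-.278,.25],np.pi/2-.075))
```

```text
[0.526 0.132 0.277] [-0.57  0.29  0.26  1.92 -0.1   0.94  1.31]
handle [250.9 199.4] 0.96 [0.5294 0.1339 0.105 ] [0.533 0.134 0.093]
bush_mouth [ 94.2 253. ] 0.72 [ 0.5859 -0.0226  0.105 ] [ 0.5924 -0.0303  0.093 ]
bush_mouth [457.9  89.4] 0.6 [0.4205 0.331  0.105 ] [0.4187 0.3409 0.093 ]
compressor [212.1 208.9] 0.87 [0.5379 0.1006 0.105 ] [0.542  0.0991 0.093 ]
(array([-0.1052, -0.4643,  0.0091]), array([0.0015, 0.0006, 0.0005])) (array([-0.138 , -0.8208,  0.0459]), array([0.0015, 0.0005, 0.0124]))
```

View pics/d.png

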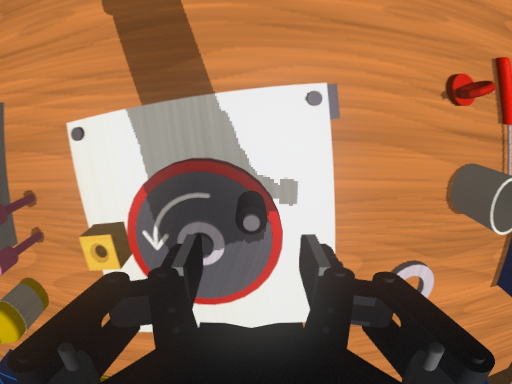

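The handle at (251,215) stayed where I left it: about 2.27 rad, and the wheel did not kick. The bush hole is at (101,252). Next is the rack.

step_arm --pt "-0.02 -0.12 0.01 0 0 0.003 -0.2" --pt "-0.04 -0.24 0.02 0 0 0.006 -0.2" --pt "-0.06 -0.36 0.03 0 0 0.009 -0.2" --pt "-0.08 -0.48 0.045 0 0 0.012 -0.2" --pt "-0.1 -0.6 0.045 0.001 0 0.012 -0.2" --pt "-0.12 -0.72 0.045 0.0015 0 0.0124 -0.2" --pt "-0.138 -0.82 0.045 0.0015 0 0.0124 -0.2" --pt "-0.138 -0.82 0.045 0.0015 0 0.0124 -0.2" --pt "-0.138 -0.82 0.045 0.0015 0 0.0124 -0.2" --pt "-0.138 -0.82 0.045 0.0015 0 0.0124 -0.2"

```text
clock: 27.3
tcp_pos: [0.5971, -0.2754, 0.2498]
orientation: [0.114, 3.137, 0.002]
contact_force: [-0.3, 0.8, 0.2]
grip_width: 0.0512
```

Run:
```python
from h import *
o=readout.get_obs();print(o["tcp_pos"].round(4),o["orientation"],o["joints"].round(2))
w=shot("wrist");save(w,"e.png")
for d in tip_of("lock_pin_head",w): print(np.round(d["point"],1),round(d["p"],2),atz(w,d["point"],.102))
for d in masks_of("lock_pin_head",w): print(np.round(d["extent"],1),round(d["p"],2))
```

```text
[ 0.5971 -0.2754  0.2498] [1.13808628e-01 3.13716403e+00 1.99648287e-03] [ 0.07  0.52  0.38  1.67 -0.23  0.99  2.02]
[355.9 214.1] 0.76 [ 0.612  -0.1907  0.102 ]
[248.9 207.6] 0.67 [ 0.5998 -0.2764  0.102 ]
[358.  144.9] 0.6 [ 0.5561 -0.1899  0.102 ]
[164.2 231.2] 0.57 [ 0.6152 -0.3466  0.102 ]
[167.9 224.7  46.1  55.3] 0.93
[353.3 211.4  55.2  55.8] 0.82
[250.5 206.4  31.2  45.5] 0.76
[353.  147.6  55.3  41.2] 0.71
[457.4 183.9 109.1 285.1] 0.59
```

View pics/e.png

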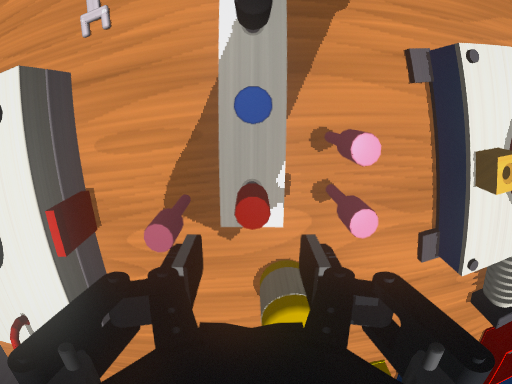

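The red head is at (253,206), between the fingers and over the end hole. The pinks are at (165,225), (355,212) and (358,147), clear of the jaws.

Run:
```python
from h import *
print(to([.599,-.277,.164],np.pi/2-.075))
t=shot("top");print([(atz(t,d["point"],.0),d["p"]) for d in tip_of("oil_bottle",t)])
```

```text
(array([-0.003 , -0.0015,  0.1729]), array([0.0001, 0.0005, 0.0003]))
[(array([ 0.7372, -0.2516,  0.    ]), 0.84)]
```

step_arm --pt "-0.003 -0.002 0.05 0 0 0 -0.2" --pt "-0.003 -0.002 0.1 0 0 0 -0.2" --pt "-0.003 -0.002 0.14 0 0 0 -0.2" --pt "-0.003 -0.002 0.172 0 0 0 -0.2" --pt "-0.003 -0.002 0.172 0 0 0 -0.2" --pt "-0.003 -0.002 0.172 0 0 0 0.2" --pt "-0.003 -0.002 0.172 0 0 0 0.8" --pt "-0.003 -0.002 0.172 0 0 0 0.8" --pt "-0.003 -0.002 0.172 0 0 0 0.8" --pt "-0.003 -0.002 0.172 0 0 0 0.8" --newtons 40

```text
clock: 28.8
tcp_pos: [0.5997, -0.2776, 0.1656]
orientation: [0.115, 3.134, 0.001]
contact_force: [0.4, 2.1, 6.7]
grip_width: 0.025
```

step_arm --pt "0 0 -0.02 0 0 0 0.8" --pt "0 0 -0.04 0 0 0 0.8" --pt "0 0 -0.06 0 0 0 0.8" --pt "0 0 -0.09 0 0 0 0.8" --pt "0 0 -0.13 0 0 0 0.8" --pt "0 0 -0.18 0 0 0 0.8" --pt "0 0 -0.23 0 0 0 0.8" --pt "0 0 -0.24 0 0 0 0.8" --pt "0 0 -0.24 0 0 0 0.8" --pt "0 0 -0.24 0 0 0 0.8"

```text
clock: 30.05
tcp_pos: [0.5985, -0.2773, 0.2845]
orientation: [0.115, 3.136, 0.002]
contact_force: [0.9, 0.0, -1.2]
grip_width: 0.0249
```

Run:
```python
from h import *
o=readout.get_obs();print(o["tcp_pos"].round(4),o["orientation"],o["contact_force"])
print(to([.585,-.018,.285],np.pi/2))
```

```text
[ 0.5985 -0.2773  0.2845] [1.15212394e-01 3.13597711e+00 1.59061257e-03] [ 0.86677728  0.01503704 -1.1563957 ]
(array([ 0.065 ,  0.5152, -0.0006]), array([ 0.0002,  0.0006, -0.0117]))
```

step_arm --pt "0.003 0.03 -0.01 0 0 0 0.8" --pt "0.01 0.09 -0.01 0 0 -0.003 0.8" --pt "0.02 0.17 -0.01 0 0 -0.006 0.8" --pt "0.03 0.25 -0.01 0 0 -0.009 0.8" --pt "0.04 0.33 -0.01 0 0 -0.0117 0.8" --pt "0.05 0.41 -0.01 0 0.0006 -0.0117 0.8" --pt "0.06 0.47 0 0 0.0006 -0.0117 0.8" --pt "0.065 0.5 0 0 0.0006 -0.0117 0.8" --pt "0.065 0.515 0 0 0.0006 -0.0117 0.8" --pt "0.065 0.515 0 0 0.0006 -0.0117 0.8"

```text
clock: 31.3
tcp_pos: [0.5852, -0.0185, 0.2849]
orientation: [0.0, 3.142, 0.001]
contact_force: [-0.5, -0.6, -0.6]
grip_width: 0.0249
```

Run:
```python
from h import *
o=readout.get_obs();print(o["tcp_pos"].round(4),o["orientation"].round(4))
s=shot("side");w=shot("wrist");t=shot("top")
a=cv2.resize(s["img"][100:220,235:335],None,fx=4,fy=4,interpolation=cv2.INTER_CUBIC)
b=cv2.resize(w["img"][110:350,160:360],None,fx=2,fy=2,interpolation=cv2.INTER_CUBIC)
cv2.imwrite("pics/f.png",np.hstack([a,b])[:,:,::-1])
P={n:tip_of("bush_mouth",f) for n,f in(("s",s),("w",w),("t",t))}
for n,f in(("s",s),("w",w),("t",t)):
    for d in P[n][:2]: print(n,np.round(d["point"],1),round(d["p"],2),atz(f,d["point"],.105))
    for d in tip_of("lock_pin_head",f)[:2]: print(n,"pin",np.round(d["point"],1),round(d["p"],2),atz(f,d["point"],.221))
```

```text
[ 0.5852 -0.0185  0.2849] [4.0000e-04 3.1415e+00 1.1000e-03]
s [287.3 181.5] 0.84 [ 0.5893 -0.0023  0.105 ]
s pin [281.6 235.8] 0.74 [ 0.5449 -0.2782  0.221 ]
s pin [303.9 233.8] 0.73 [ 0.5955 -0.2756  0.221 ]
w [249.7 194.6] 0.56 [ 0.5862 -0.0196  0.105 ]
w pin [ 85.4 165.5] 0.8 [ 0.538  -0.1021  0.221 ]
w pin [250.2 251. ] 0.72 [ 0.5825 -0.019   0.221 ]
t [274.7 187.6] 0.64 [ 0.5801 -0.0174  0.105 ]
t [396.5 263. ] 0.27 [ 0.3163 -0.4099  0.105 ]
t pin [321.7 193.5] 0.55 [ 0.5329 -0.1555  0.221 ]
t pin [323.2 173.9] 0.53 [ 0.5949 -0.1637  0.221 ]
```

View pics/f.png

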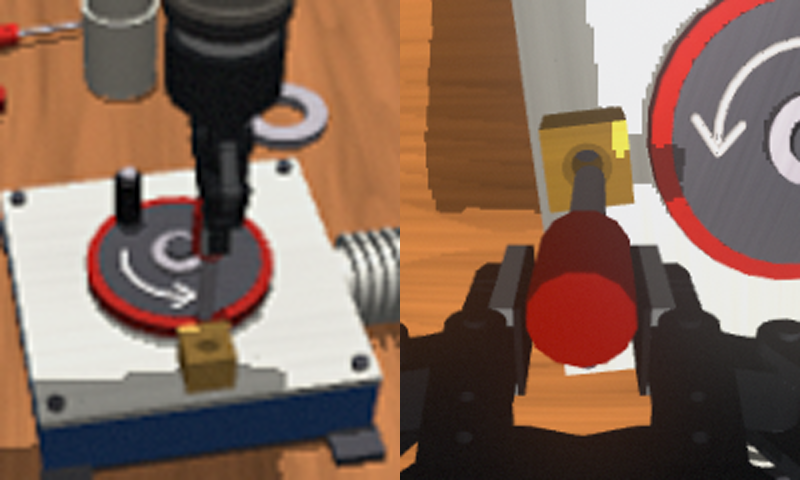

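The wrist crop shows the pin tip over the bush hole, which is at about (254,191); the tip is at about (253.5,188). In the side crop the tip is at (207,318) and the hole at (208,345). I'll work out the offset.

Run:
```python
from h import *
w=shot("wrist");s=shot("side")
print("hole w",atz(w,(254,191.5),.105),"hole s",atz(s,(287,186.2),.105))
for z in(.1295,): print("tip w",atz(w,(253.5,187.5),z),"tip s",atz(s,(286.7,179.5),z))
print("head top w",atz(w,(160+181/2,110+318/2),.2415))
g=w["img"][150:215,215:290];cv2.imwrite("pics/g.png",cv2.resize(g,None,fx=9,fy=9,interpolation=cv2.INTER_CUBIC)[:,:,::-1])
```

```text
hole w [ 0.5832 -0.015   0.105 ] hole s [ 0.5865 -0.0215  0.105 ]
tip w [ 0.5733 -0.0157  0.1295] tip s [ 0.5851 -0.0172  0.1295]
head top w [ 0.5807 -0.0181  0.2415]
```

View pics/g.png

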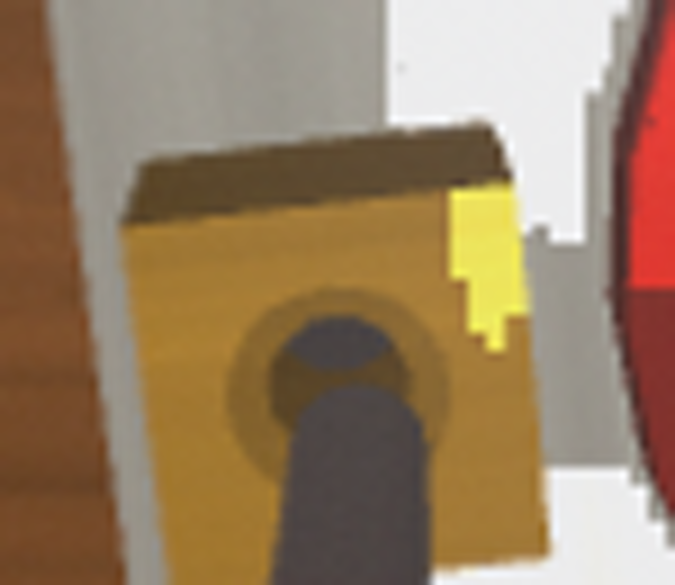

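Run:
```python
from h import *
w=shot("wrist")
print("hole",atz(w,(252.8,193.7),.105),"tip",[atz(w,(255,y),.1295) for y in(193.5,196,198)])
W=w["world_to_cam"];K=w["K"];o=readout.get_obs();Ro=R.from_rotvec(o["orientation"])
def proj(p):
    c=W[:3,:3]@p+W[:3,3];t=np.arctan2(np.hypot(*c[:2]),c[2]);u=c[:2]/np.hypot(*c[:2])*t
    return (u*[K[0,0],K[1,1]]+[K[0,2],K[1,2]]).round(1)
for l in(.1556,.1436,.0436,.075): print(l,proj(o["tcp_pos"]+Ro.apply([0,0,l])))
```

```text
hole [ 0.5852 -0.0158  0.105 ] tip [array([ 0.5782, -0.0143,  0.1295]), array([ 0.5802, -0.0143,  0.1295]), array([ 0.5818, -0.0143,  0.1295])]
0.1556 [250.3 201.7]
0.1436 [250.3 206.4]
0.0436 [250.  276.8]
0.075 [250.1 246.1]
```

step_arm --pt "-0.003 -0.002 0.01 0 0 0 0.8" --pt "-0.006 -0.005 0.02 0 0 0 0.8" --pt "-0.006 -0.005 0.03 0 0 0 0.8" --pt "-0.006 -0.005 0.036 0 0 0 0.8" --pt "-0.006 -0.005 0.036 0 0 0 0.8" --pt "-0.006 -0.005 0.036 0 0 0 0.8" --pt "-0.006 -0.005 0.036 0 0 0 0.8" --pt "-0.006 -0.005 0.036 0 0 0 0.8" --pt "-0.006 -0.005 0.036 0 0 0 0.8" --pt "-0.006 -0.005 0.036 0 0 0 0.8"

```text
clock: 33.15
tcp_pos: [0.588, -0.0206, 0.2667]
orientation: [-0.0, -3.141, -0.002]
contact_force: [-0.4, 0.1, -0.6]
grip_width: 0.025
```

Run:
```python
from h import *
o=readout.get_obs();print(o["tcp_pos"].round(4),o["contact_force"].round(1))
w=shot("wrist");s=shot("side")
a=cv2.resize(w["img"][160:225,220:290],None,fx=6,fy=6,interpolation=cv2.INTER_CUBIC)
b=cv2.resize(s["img"][155:204,265:310],None,fx=8,fy=8,interpolation=cv2.INTER_CUBIC)[:390]
cv2.imwrite("pics/i.png",np.hstack([a,b])[:,:,::-1])
```

```text
[ 0.588  -0.0206  0.2667] [-0.4  0.1 -0.6]
```

View pics/i.png

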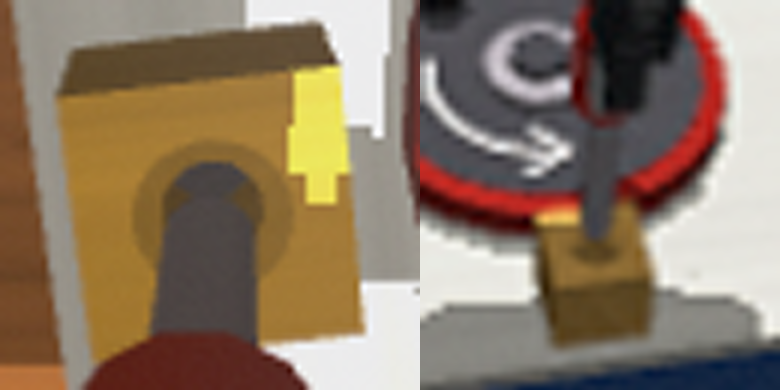

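The pin is centred over the hole within about 1 mm: wrist crop ring (213,220), tip (210,230). The side crop agrees. Now I'll lower it gently.

step_arm --pt "0 0 0.005 0 0 0 0.8" --pt "0 0 0.01 0 0 0 0.8" --pt "0 0 0.015 0 0 0 0.8" --pt "0 0 0.02 0 0 0 0.8" --pt "0 0 0.025 0 0 0 0.8" --pt "0 0 0.03 0 0 0 0.8" --pt "0 0 0.035 0 0 0 0.8" --pt "0 0 0.04 0 0 0 0.8" --pt "0 0 0.045 0 0 0 0.8" --pt "0 0 0.05 0 0 0 0.8"

```text
clock: 34.5
tcp_pos: [0.588, -0.0206, 0.2415]
orientation: [0.0, -3.141, -0.002]
contact_force: [-0.1, 0.2, -0.8]
grip_width: 0.0249
```

step_arm --pt "0 0 0.006 0 0 0 0.8" --pt "0 0 0.012 0 0 0 0.8" --pt "0 0 0.018 0 0 0 0.8" --pt "0 0 0.024 0 0 0 0.8" --pt "0 0 0.03 0 0 0 0.8" --pt "0 0 0.036 0 0 0 0.8" --pt "0 0 0.042 0 0 0 0.8" --pt "0 0 0.048 0 0 0 0.8" --pt "0 0 0.054 0 0 0 0.8" --pt "0 0 0.058 0 0 0 0.8"

```text
clock: 35.75
tcp_pos: [0.5881, -0.0201, 0.2124]
orientation: [0.0, -3.141, -0.003]
contact_force: [0.5, 3.2, 1.1]
grip_width: 0.0252
```

step_arm --pt "0 0 0.002 0 0 0 0.8" --pt "0 0 0.004 0 0 0 0.8" --pt "0 0 0.006 0 0 0 0.8" --pt "0 0 0.008 0 0 0 0.8" --pt "0 0 0.01 0 0 0 0.8" --pt "0 0 0.012 0 0 0 0.8" --pt "0 0 0.014 0 0 0 0.8" --pt "0 0 0.016 0 0 0 0.8" --pt "0 0 0.018 0 0 0 0.8" --pt "0 0 0.02 0 0 0 0.8"

```text
clock: 37.0
tcp_pos: [0.5881, -0.0198, 0.2024]
orientation: [0.001, -3.141, -0.003]
contact_force: [-0.9, 5.4, 2.9]
grip_width: 0.025
```

step_arm --pt "0 0.0005 0.002 0 0 0 0.8" --pt "0 0.001 0.004 0 0 0 0.8" --pt "0 0.0015 0.006 0 0 0 0.8" --pt "0 0.002 0.008 0 0 0 0.8" --pt "0 0.002 0.01 0 0 0 0.8" --pt "0 0.002 0.012 0 0 0 0.8" --pt "0 0.002 0.014 0 0 0 0.8" --pt "0 0.002 0.016 0 0 0 0.8" --pt "0 0.002 0.018 0 0 0 0.8" --pt "0 0.002 0.02 0 0 0 0.8"

```text
clock: 38.25
tcp_pos: [0.5881, -0.019, 0.1923]
orientation: [0.001, -3.141, -0.003]
contact_force: [-1.0, -0.5, -1.9]
grip_width: 0.0253
```

Through the slot with almost no force. About 4 mm remain.

step_arm --pt "0 0 0.001 0 0 0 0.8" --pt "0 0 0.002 0 0 0 0.8" --pt "0 0 0.003 0 0 0 0.8" --pt "0 0 0.004 0 0 0 0.8" --pt "0 0 0.005 0 0 0 0.8" --pt "0 0 0.006 0 0 0 0.8" --pt "0 0 0.007 0 0 0 0.8" --pt "0 0 0.0075 0 0 0 0.8" --pt "0 0 0.008 0 0 0 0.8" --pt "0 0 0.008 0 0 0 0.8"

```text
clock: 39.5
tcp_pos: [0.5882, -0.019, 0.189]
orientation: [-0.001, 3.141, 0.003]
contact_force: [-3.2, 0.2, 6.8]
grip_width: 0.0249
```

Force is rising as the head meets the bush (6.8 N). I'll release and retreat.

step_arm --pt "0 0 0 0 0 0 0.5" --pt "0 0 0 0 0 0 0.2" --pt "0 0 0 0 0 0 -0.2" --pt "0 0 0 0 0 0 -0.2" --pt "0 0 -0.02 0 0 0 -0.2" --pt "0 0 -0.06 0 0 0 -0.2" --pt "0 0 -0.12 0 0 0 -0.2" --pt "0 0 -0.18 0 0 0 -0.2" --pt "0.06 0 -0.24 0 0 0 -0.2" --pt "0.12 0 -0.26 0 0 0 -0.2"

```text
clock: 40.75
tcp_pos: [0.5284, -0.0195, 0.3215]
orientation: [0.0, 3.137, 0.004]
contact_force: [0.3, 0.7, -0.4]
grip_width: 0.0517
```

Run:
```python
from h import *
o=readout.get_obs();print(o["tcp_pos"].round(4),o["contact_force"].round(1))
w=shot("wrist");s=shot("side");t=shot("top")
a=cv2.resize(s["img"][130:220,240:340],None,fx=4,fy=4,interpolation=cv2.INTER_CUBIC)
b=cv2.resize(w["img"],(480,360),interpolation=cv2.INTER_AREA)[:,:400]
cv2.imwrite("pics/j.png",np.hstack([a,b])[:,:,::-1])
P=[(f,d["point"]) for f in(s,w) for d in tip_of("lock_pin_head",f) if np.linalg.norm(atz(f,d["point"],.125)[:2]-[.586,-.018])<.04]
print([(atz(f,p,.125)) for f,p in P]); 
if len(P)>1: print(tri(P))
```

```text
[ 0.5284 -0.0195  0.3215] [ 0.3  0.7 -0.4]
[array([ 0.5794, -0.0227,  0.125 ]), array([ 0.5879, -0.0201,  0.125 ])]
(array([ 0.5829, -0.0214,  0.1267]), [0.0041, 0.0041])
```

View pics/j.png

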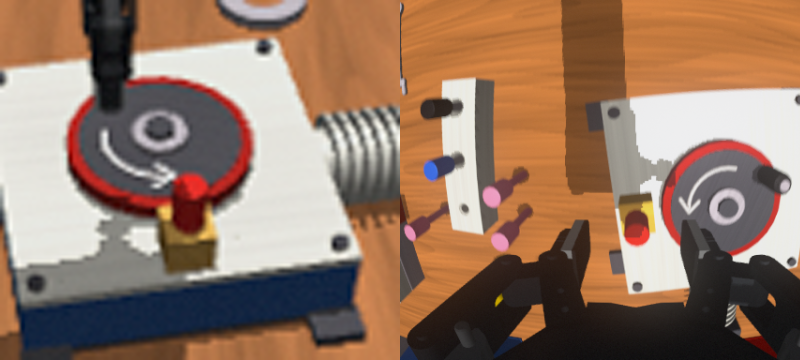

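The red head sits directly on the bush in both views, and the triangulated head centre is z = 0.127 against 0.125 expected. The black and blue pins are still in the rack. One settling call, then I hand in.

step_arm --pt "0 0 0 0 0 0 -0.2" --pt "0 0 0 0 0 0 -0.2" --pt "0 0 0 0 0 0 -0.2" --pt "0 0 0 0 0 0 -0.2" --pt "0 0 0 0 0 0 -0.2" --pt "0 0 0 0 0 0 -0.2" --pt "0 0 0 0 0 0 -0.2" --pt "0 0 0 0 0 0 -0.2" --pt "0 0 0 0 0 0 -0.2" --pt "0 0 0 0 0 0 -0.2"

```text
clock: 42.25
tcp_pos: [0.5286, -0.0192, 0.3194]
orientation: [-0.001, 3.14, 0.003]
contact_force: [0.0, -0.8, -0.3]
grip_width: 0.0515
```

```bash
python3 -c "
from bench import r
print(r.hand_in())"
```

```text
the job is handed in; nothing more can be done
None
```

The crank is locked: the red pin is home in the brass bush, and the job was handed in at about 42 s of the 72 s allowed. No verdict came back.

- **Flywheel:** I gripped the handle and turned it along the arrow. The push rose from about 5 N to a peak of 15.5 N, then fell to 3.9 N, which I judged to be about 0.03 rad past top dead centre. After I let go, the handle was still where I left it, with no kick-through.
- **Pin:** It went past the depth where a missed slot would have stopped it, with at most about 6 N at the wrist. I released it when the head met the bush at 6.8 N.

**Last checks:**
- Both final pictures show the head sitting on the bush. Its triangulated centre is z = 0.127 m, against 0.125 m expected.
- The side and wrist cameras disagreed by about 8 mm on the head's horizontal position. I put that down to network error, because the pin is held by the bush.
- The black and blue pins are still in the rack. The arm was clear of everything, with wrist force under 1 N.
- I did not re-measure the bystanders individually, but felt no contact with any of them.

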